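# Tip the heat sinks out of one bay of the parts tray

### The job

Two small square finned heat sinks lie in one bay of the four-bay parts tray: take the round dish by its lug and stand it on the desk just beyond that bay's corner, then press gently on that corner's thumb pad so that the tray tips on its foot and both heat sinks slide out through the gap into the dish, and let the tray settle back level. Do not touch the heat sinks and do not pick the tray up. All other parts must stay in their own bays, and the driver, bracket, jar and cardboard box where they are.

Things in the scene. Friction and masses are not known exactly. Their poses are not given: they have to be found in the camera images.
- tray: Loose dark grey tray 124 x 124 mm on a black round foot 64 mm across, 50 mm high, under its middle; 0.4 to 0.7 kg. Origin: centre of the foot's underside; x, y along the sides, z up. Bay floor top 54 mm up, underside 50. Crossing 3 mm dividers make four 57 mm bays; walls' tops 76 mm up. Heat sinks in the +x +y bay, standoffs -x +y, spacers -x -y, clips +x -y.
- tray_base (a point): Centre of the underside of the tray's foot, on the desk. At each outer corner of the tray the 3 mm walls stop 32 mm short, leaving a gap with 20 mm headroom under a bridging thumb pad.
- pad (a point): Centre of the top of the thumb pad over the heat sinks' gap: 26 x 26 mm, 4 mm thick, flat, 49 mm from the tray's middle along its x and y, 78 mm up. Pressed down with about 3 to 7 N it tips the loose tray on its foot; released, the tray falls back by itself. The foot may creep and turn a little.
- pivot (a point): Point of the foot's rim under that pad, 32 mm from the tray's middle on the diagonal, at desk height: the tray tips on it. The smooth parts start to slide at a tilt of 0.23 to 0.36 rad and leave briskly near 0.55 rad, now and then only on a second tip; at about 0.7 rad the tray's corner meets the desk or the dish floor.
- spout (a point): Corner of the bay floor at the gap, 62 mm from the tray's middle along x and y, 54 mm up (88 mm out on the diagonal). Tipped by 0.5 rad it is 107 mm out and 21 mm up: a dish whose centre stands 137 mm out on that diagonal catches the parts; its rim is then just under the level tray's corner, so set it down some 20 mm farther out and slide it in.
- dish: Round steel dish, loose, 100 mm across, 16 mm high, walls and floor 3 mm, 0.08 kg. Origin: centre of its underside, z up. Upright lug outside its wall at its +x: 10 mm thick (along the dish's y), from 49 to 73 mm out from the centre, top 32 mm up; lifted by the lug it droops unless gripped firmly.
- dish_lug (a point): Grasp point in the dish's lug, 64 mm from the dish's centre along its +x, 22 mm above its underside; pinch across the dish's y.
- sink1_mid (a point): centre of a small aluminium heat sink, 16 x 16 x 10 mm, finned on top, 12 g
- sink2_mid (a point): centre of a small aluminium heat sink, 16 x 16 x 10 mm, finned on top, 12 g
- standoff1_mid (a point): centre of a hexagonal aluminium standoff, 10 mm across, 22 mm long, lying
- standoff2_mid (a point): centre of a hexagonal aluminium standoff, 10 mm across, 22 mm long, lying
- spacer1_mid (a point): centre of a flat round aluminium spacer, 18 mm across, 6 mm thick
- spacer2_mid (a point): centre of a flat round aluminium spacer, 18 mm across, 6 mm thick
- clip1_mid (a point): centre of a shallow U-shaped aluminium clip, 26 x 10 x 8 mm
- clip2_mid (a point): centre of a shallow U-shaped aluminium clip, 26 x 10 x 8 mm
- driver: bystander: screwdriver 130 mm long lying near the tray, beyond its -x side, handle to its own -x; origin at its middle
- bracket: bystander: X-shaped black metal bracket, 125 mm tip to tip, 6 mm high, lying beyond the tray's -y side; origin at its centre
- jar: bystander: white jar with a black cap, 56 mm across, 55 mm high, on the opposite side of the tray from the dish; origin under its centre
- thermal_pads: bystander: small cardboard box 60 x 40 x 14 mm at the right; origin under its centre
Things that resemble listed ones, but are neither listed nor needed, are in the scene too. What is shaped like the tray but purple is not meant. There is more than one size of the dish; the job needs the smaller.

How it is judged:
By the outcome, as a careful person would: the job done as asked, in the order asked, and still so for the second after the job is handed in, with the robot touching nothing.
It also fails if it takes over 64 s, if anything falls off the work surface, if the arm or the gripper's body presses on something with over 40 N, if the wrist force passes 120 N, or if a joint passes its speed limit or range.

### The arm

A 6-joint arm with a two-finger parallel gripper is mounted at the origin on the work surface. World frame = base frame: x ahead of the robot, y to its left, z up, the work surface at z = 0. Lengths are in m, angles in rad, forces in N, time in s.
With the tool pointing down it reaches from about 0.25 to 0.725 m from the base axis. Payload 4 kg.
Tool frame: the origin (TCP) lies between the finger pads; the fingertips stand 8 mm ahead of it and the grasp point (between the pads) lies 11 mm behind it; x points along the fingers, z is the direction in which the jaws open and shut, and the axes are right-handed (so a half turn about x gives the same grasp; the last joint's range is limited). The gripper opens to 85 mm and grips with 20 to 120 N. Pads are 22 mm wide; open, the fingers measure 114 mm over their backs; the gripper's body (76 mm by 85 mm) begins 54 mm behind the grasp point. The pads swing forward as they close: fully open they stand 13 mm farther back than shut.
Start: joints at [-1.195, 0.241, 0.005, 1.335, 0, 1.571], TCP at [0.184, -0.465, 0.239] pointing down, gripper open.
Joint ranges: [-2.72, 2.72], [-1.05, 1.87], [-1.09, 1.28], [-1.99, 2.15], [-1.42, 1.44], [-3.14, 3.14]. Speed limits (rad/s): [2.79, 2.79, 3.14, 3.14, 3.14, 3.14].

### API

Orientations are given as [roll, pitch, yaw] about the fixed x, y, z axes, in that order (R = Rz(yaw) Ry(pitch) Rx(roll)).
In Python, from workcell import arm gives the robot as it stands. The module is installed in compiled form; this text tells all that it offers.
- The arm moves only by the shell command python3 -m handwheel 'ROWS' [FORCE]. ROWS is JSON, a list of rows, each a list of 3 entries, a list of its own where there are three numbers: the turn, a rotation vector about the tool's x, y, z in rad, then the shift along the tool's x, y, z in cm, then the finger opening in cm, from 0 to 8.54. In form: [[[rx, ry, rz], [x, y, z], gripper], ...]. A call has 1 to 10 rows; each row is the pose to reach, as a shift and turn from the pose measured when the call began, along the tool's axes at that moment; what a row does not reach only later rows make up. A row lasts 1/12 s, in which the tool goes at most 41.7 mm and 7.16 degrees, less where a joint would pass 70% of its speed; a pose out of reach is approached as far as the arm can. A call with a gripper value outside its range is refused whole. The fingers move at their own pace and stop on an object; FORCE is the grip in N (left out, the last holds). Time passes only in rows, so rows that repeat a pose let the fingers close. It gives the time, the measured TCP pose, the force and the opening at its end, in the units of the state.
- arm.get_obs(): the state, without advancing time (a new reading comes with each control period).
- arm.snapshot(name): name is "scene" or "top"; returns a dict with "image" (480x640x3 uint8, blue, green, red), "fx", "fy", "cx", "cy" (pixels), "k1" (the pictures are not rectified: a ray, as slopes to the right and down, at radius r is drawn at 1 + k1 r^2 times it, then the intrinsics apply), "xyz" and "attitude" of the camera in the world. Camera axes: x right, y down, z forward; pixel columns grow to the right and rows downward; lengths in m; the calibration is good to about 2 mm. A picture is of the moment at which its call begins. There is no depth.
- arm.hand_in(): hands the job in, once; it reports no verdict.
Trained networks look in a picture, given as the dict that the camera call returned (one of the last four; its "shot" number tells which), for a name from the list of things; names that differ only in an ending like _2 or _b are one class to them, and where a whole thing is asked for, a point or a joint stands for the part that bears it (a point fixed in the world has none). Each returns a list of dicts, best first, with "score" (0 to 1); they miss things now and then, are a little off and sometimes report something else, mostly with a low value. They report only what shows in the picture. A call takes as long as a camera call. They do not tell look-alikes from the thing itself.
- arm.cut_out(picture, thing): "pixels" (480x640 bool, what is visible of it) and "rect" ([left, top, width, height] in pixels, round what is visible of it).
The state is a dict: "clock": time; "qpos": joint angles; "joint_velocities": joint speeds; "effort": joint torques, N m; "ee_pos": TCP position; "tool_rot": TCP orientation; "ft_force": force on the tool from outside, world axes, zero at the start; "wrist_torque": the same for the moment, N m; "finger_gap": finger opening in m.
Only numpy, scipy, OpenCV 4.12 (cv2) and the standard library are available. Lean on these libraries where they do the work, as an engineer would, in place of code of your own. Each camera call takes 0.05 s, during which the arm holds its last target. There are 200 camera calls.

## Working session

There is one attempt and no reset: what is moved stays moved. The work goes in short steps, Python scripts to look and compute and a shell command to move; the robot and the scene stay as the last step left them, time stands still between calls to the robot, and variables do not carry over. Pictures are saved under pics/ and viewed, about 8 in all and at most 12, crops included, and the job is handed in when it is done.

```bash
mkdir -p pics; python3 - <<'E'
from workcell import arm
import cv2
print(arm.get_obs())
for n in ("scene","top"):
    p=arm.snapshot(n); print(n,{k:v for k,v in p.items() if k!="image"})
    cv2.imwrite(f"pics/{n}0.png",p["image"])
    for t in ("tray","dish","dish_lug","pad","sink1_mid","jar","driver","bracket"):
        print(t,[(round(d["score"],2),list(d["rect"])) for d in arm.cut_out(p,t)])
E
```

```text
{'clock': 0.0, 'qpos': array([-1.19498818e+00,  2.41411014e-01,  3.72718496e-03,  1.33523228e+00,
        1.88285946e-05,  1.57080317e+00]), 'joint_velocities': array([-0.0010597 ,  0.00050257, -0.00170482, -0.00127849,  0.00086794,
       -0.00064017]), 'effort': array([ 1.78674563e-03, -3.72321582e+01,  2.52405828e+01,  1.69725891e-02,
        1.67265148e-04, -1.53974787e-05]), 'ee_pos': array([ 0.18328722, -0.46452029,  0.23841508]), 'tool_rot': array([3.13271744, 1.56867646, 1.9377224 ]), 'ft_force': array([-0.56639684, -0.21667046, -0.1816445 ]), 'wrist_torque': array([-0.0103018 ,  0.04420122,  0.04992302]), 'finger_gap': 0.08542068015969925}
scene {'fx': 455.4762278497477, 'fy': 455.4762278497477, 'cx': 321.96455463598187, 'cy': 234.74371869961684, 'k1': -0.02585452163119262, 'xyz': array([ 0.75410314, -0.53929325,  0.77032173]), 'attitude': array([-2.43355615, -0.01654639,  0.55513622]), 'shot': 1}
tray [(0.78, [435.8, 199.0, 67.2, 65.0]), (0.58, [116.8, 349.3, 112.2, 102.6]), (0.42, [409.2, 163.8, 46.8, 31.6])]
dish [(0.97, [269.3, 95.6, 51.4, 51.4]), (0.55, [408.3, 165.3, 4
[... 653 characters left out ...]
 -0.03959199,  1.39472886]), 'attitude': array([-2.99286856,  0.00454484, -1.57752896]), 'shot': 2}
tray [(0.95, [217.9, 140.5, 56.1, 54.7]), (0.93, [286.5, 197.6, 60.7, 65.9]), (0.81, [440.2, 233.7, 60.6, 58.4])]
dish [(0.82, [173.5, 199.1, 40.1, 41.4]), (0.72, [152.6, 335.9, 67.0, 57.3])]
dish_lug [(0.88, [170.9, 198.0, 40.7, 41.1]), (0.7, [155.6, 336.7, 65.0, 58.3]), (0.53, [284.0, 195.7, 64.9, 66.4])]
pad [(0.94, [215.7, 139.6, 60.3, 53.9]), (0.74, [439.9, 232.7, 57.1, 59.4]), (0.65, [284.3, 196.4, 60.9, 64.7])]
sink1_mid []
jar [(0.61, [409.1, 216.7, 18.4, 20.9])]
driver [(0.72, [337.2, 237.3, 35.9, 36.6]), (0.25, [173.6, 198.0, 35.6, 40.4])]
bracket [(0.74, [320.0, 167.6, 41.9, 39.4])]
```

View pics/scene0.png

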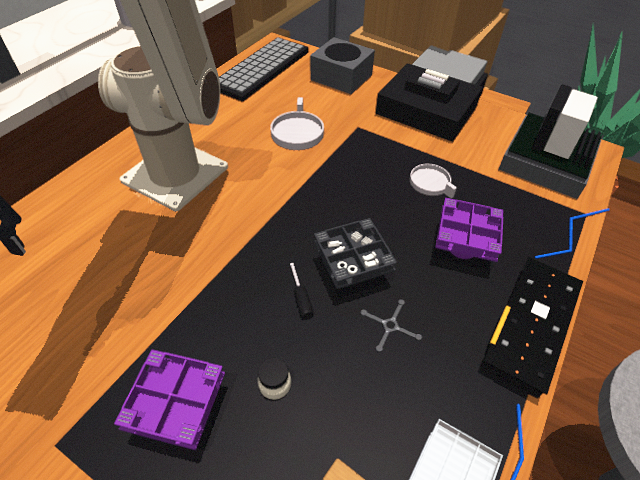

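View pics/top0.png

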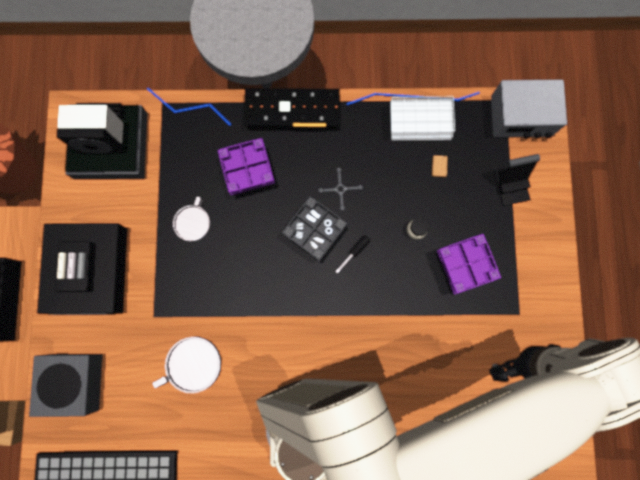

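The job's dish is the small one at top (191,223), with its lug at (197,201). The dark tray is at (315,229), with the heat sinks in the bay at its left corner, facing the dish. Next I'll measure them.

```bash
cat > h.py <<'E'
import numpy as np, cv2
from scipy.spatial.transform import Rotation as R
def rot(p): return R.from_euler("xyz",p["attitude"])
def px2w(p,u,v,z):
    d=np.array([(u-p["cx"])/p["fx"],(v-p["cy"])/p["fy"]]); r=d.copy()
    for _ in range(20): r=d/(1+p["k1"]*(r@r))
    w=rot(p).apply([r[0],r[1],1]); c=p["xyz"]
    return c+w*(z-c[2])/w[2]
def w2px(p,X):
    c=rot(p).inv().apply(np.atleast_2d(X)-p["xyz"]); s=c[:,:2]/c[:,2:]
    s=s*(1+p["k1"]*(s**2).sum(1,keepdims=True))
    return s*p["fx"]+[p["cx"],p["cy"]]
def tool(ob): return R.from_euler("xyz",ob["tool_rot"])
def move(ob,pos,Rt):
    T=tool(ob); return T.inv().apply(np.array(pos)-ob["ee_pos"])*100,(T.inv()*Rt).as_rotvec()
E
python3 - <<'E'
from workcell import arm
from h import *
p=arm.snapshot("top");s=arm.snapshot("scene")
print(px2w(p,315,229,.076),px2w(p,191,223,.016),px2w(p,197,201,.032))
a=cv2.resize(p["image"][170:270,160:360],None,fx=4,fy=4,interpolation=cv2.INTER_CUBIC)
for q,n in((p,"top"),(s,"scene")):
  for t in("dish","tray","standoff1_mid","clip1_mid"):
    for d in arm.cut_out(q,t):
        m=d["pixels"]; v,u=np.nonzero(m)
        if d["score"]<.3: continue
        print(n,t,round(d["score"],2),u.mean().round(1),v.mean().round(1),px2w(q,u.mean(),v.mean(),.01 if t=="dish" else .06).round(4),cv2.minAreaRect(np.c_[u,v].astype(np.int32)))
b=cv2.resize(s["image"][150:300,300:470],None,fx=3.2,fy=3.2,interpolation=cv2.INTER_CUBIC)
c=np.zeros((400+0,800,3),np.uint8);c[:400]=a
cv2.imwrite("pics/a.png",a);cv2.imwrite("pics/b.png",b)
E
```

```text
[ 0.51770299 -0.02441783  0.076     ] [0.54909396 0.32038    0.016     ] [0.60756328 0.30151286 0.032     ]
top dish 0.76 191.8 222.0 [0.5531 0.3199 0.01  ] ((190.6957244873047, 221.6461181640625), (39.50664138793945, 36.76240539550781), 68.74949645996094)
top dish 0.76 191.4 364.6 [0.1642 0.3087 0.01  ] ((190.80003356933594, 367.9000244140625), (54.11284255981445, 64.39875793457031), 26.56505012512207)
top tray 0.89 314.8 227.9 [ 0.5239 -0.0238  0.06  ] ((314.67999267578125, 227.760009765625), (48.39999771118164, 48.399993896484375), 36.869895935058594)
top tray 0.82 246.1 166.1 [0.6973 0.1631 0.06  ] ((246.0283203125, 165.8490447998047), (46.42786407470703, 46.29050064086914), 74.05460357666016)
top tray 0.68 468.4 263.5 [ 0.4246 -0.4299  0.06  ] ((468.3835754394531, 263.3561706542969), (48.689117431640625, 51.26402282714844), 69.44395446777344)
top standoff1_mid 0.63 310.2 217.7 [ 0.5519 -0.0116  0.06  ] ((310.2000427246094, 217.60003662109375), (7.155416965484619, 2.683281421661377), 26.56505012512207)
top standoff1_mid 0.59 318.8 239.8 [ 0.4913 -0.0342  0.06  ] ((319.0, 240.0000
[... 693 characters left out ...]
0.9 398.9 [ 0.4226 -0.4318  0.06  ] ((169.58982849121094, 397.3404846191406), (84.91598510742188, 94.65025329589844), 21.250507354736328)
scene tray 0.87 469.8 229.7 [0.6969 0.1625 0.06  ] ((470.5596008300781, 230.5321044921875), (66.65172576904297, 56.713932037353516), 9.865806579589844)
scene tray 0.84 353.4 252.5 [ 0.5209 -0.022   0.06  ] ((354.5453186035156, 251.6436004638672), (59.774574279785156, 70.91643524169922), 72.47443389892578)
scene clip1_mid 0.55 340.8 264.4 [ 0.5144 -0.061   0.06  ] ((341.0, 264.5), (5.0, 8.0), 90.0)
scene clip1_mid 0.52 301.6 298.2 [ 0.4928 -0.1665  0.06  ] ((299.6320495605469, 290.46221923828125), (55.631019592285156, 13.598692893981934), 74.05460357666016)
```

View pics/a.png

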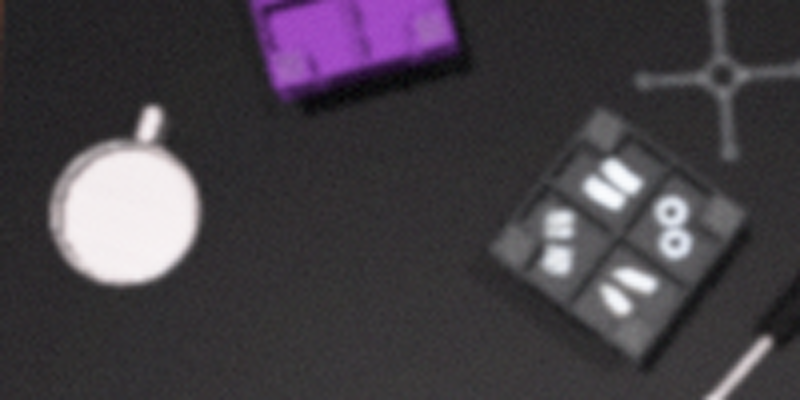

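View pics/b.png

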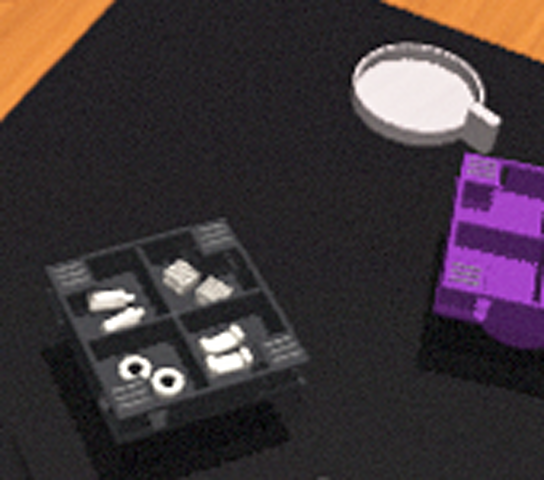

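```bash
cat > plan.py <<'E'
from workcell import arm
from h import *
from scipy.optimize import least_squares
E
python3 - <<'E'
from workcell import arm
from h import *
from scipy.optimize import least_squares
p=arm.snapshot("top");s=arm.snapshot("scene")
ca=np.array([[490,248],[605,105],[748,215],[640,367]])/4+[160,170]
cb=np.array([[225,221],[308,355],[112,410],[47,268]])/3.2+[300,150]
loc=np.array([[62,62,77],[62,-62,77],[-62,-62,77],[-62,62,77]])/1e3
def f(q,which=3):
    W=R.from_euler("z",q[2]).apply(loc)+[q[0],q[1],0]; o=[]
    if which&1:o.append(w2px(p,W)-ca)
    if which&2:o.append(w2px(s,W)-cb)
    return np.concatenate(o).ravel()
for w in(1,2,3):
    r=least_squares(f,[.52,-.024,.9],args=(w,));print(w,r.x,np.abs(r.fun).max())
q=r.x; g=q[2]+np.pi/4; dg=np.array([np.cos(g),np.sin(g)])
print("diag",g,"pad",q[:2]+.049*2**.5*dg,"spout",q[:2]+.0877*dg,"dishfinal",q[:2]+.137*dg,"dish set",q[:2]+.157*dg)
for P,rim,lug in((p,(191.25,223),(197.5,200.5)),(s,(430.6,179.4),(451.6,187.5))):
    c=px2w(P,*rim,.014);l=px2w(P,*lug,.032);print(c,l,np.linalg.norm((l-c)[:2]),np.arctan2(*(l-c)[1::-1]))
E
```

```text
1 [ 0.51942846 -0.02492771  0.90895392] 0.9823230303537684
2 [ 0.52029669 -0.02109396  0.8989582 ] 1.8970890784491132
3 [ 0.52014938 -0.02279524  0.90333085] 2.3484542668427935
diag 1.6887290150764098 pad [0.51199599 0.04601989] spout [0.50983064 0.0642956 ] dishfinal [0.50403003 0.11325316] dish set [0.50167684 0.13311424]
[0.54951302 0.3202078  0.014     ] [0.60897138 0.3001729  0.032     ] 0.0627430796871378 -0.3250081910039748
[0.55407381 0.3139718  0.014     ] [0.612019   0.29462102 0.032     ] 0.06109089597419168 -0.32230520343601327
```

```bash
cat >> h.py <<'E'
def down(zdir):  # tool x down, z along heading angle zdir
    x=np.array([0,0,-1.]);z=np.array([np.cos(zdir),np.sin(zdir),0]);return R.from_matrix(np.c_[x,np.cross(z,x),z])
def show(ob,pos,zd):
    best=min((move(ob,pos,down(a)) for a in(zd,zd+np.pi)),key=lambda m:np.linalg.norm(m[1]))
    print("shift",best[0].round(2),"turn",best[1].round(3))
E
python3 - <<'E'
from workcell import arm
from h import *
o=arm.get_obs();print(tool(o).as_matrix().round(2))
show(o,[.610,.298,.12],-.324+np.pi/2)
E
```

```text
[[-0.    0.93  0.37]
 [-0.    0.37 -0.93]
 [-1.   -0.    0.  ]]
shift [ 11.93  67.68 -55.34] turn [0.7 0.  0. ]
```

```bash
python3 -m handwheel '[[[0.1,0,0],[0,3.1,-2.5],6],[[0.2,0,0],[0,6.2,-5],6],[[0.3,0,0],[0,9.3,-7.6],6],[[0.4,0,0],[0,12.4,-10.1],6],[[0.5,0,0],[0,15.5,-12.7],6],[[0.6,0,0],[0,18.6,-15.2],6],[[0.7,0,0],[0,21.7,-17.8],6],[[0.7,0,0],[0,24.8,-20.3],6],[[0.7,0,0],[0,27.9,-22.8],6],[[0.7,0,0],[0,31,-25.3],6]]' 100
python3 - <<'E'
from workcell import arm
from h import *
o=arm.get_obs();print(o["qpos"])
show(o,[.610,.298,.12],-.324+np.pi/2)
E
```

```text
clock: 2.33
ee_pos: [0.376, -0.1218, 0.2397]
tool_rot: [2.838, 1.567, 0.951]
ft_force: [1.7, -1.1, -0.4]
finger_gap: 0.0602
[-0.31558766  0.03157322 -0.23975928  1.29845176  0.00322837  3.1417399 ]
shift [ 12.13   9.2  -47.13] turn [ 0.008 -0.003 -0.001]
```

```bash
python3 -m handwheel '[[[-0.12,0,0],[0,0,0],6],[[-0.24,0,0],[0,0.8,-4],6],[[-0.36,0,0],[0,1.6,-8],6],[[-0.48,0,0],[0,2.4,-12],6],[[-0.6,0,0],[0,3.2,-16],6],[[-0.72,0,0],[0,4,-20],6],[[-0.84,0,0],[0,4.8,-24],6],[[-0.96,0,0],[0,5.6,-28],6],[[-1.08,0,0],[0,6.4,-32],6],[[-1.2,0,0],[0,7.2,-36],6]]'
python3 - <<'E'
from workcell import arm
from h import *
o=arm.get_obs();print(o["qpos"])
show(o,[.610,.298,.12],-.324+np.pi/2+np.pi)
T=tool(o).inv()*down(-.324+np.pi/2);print(T.as_rotvec(), (tool(o).inv()*down(-.324-np.pi/2)).as_rotvec())
E
```

```text
clock: 3.17
ee_pos: [0.5568, 0.2001, 0.2409]
tool_rot: [1.556, 1.567, 0.876]
ft_force: [0.6, -1.8, 0.5]
finger_gap: 0.0599
[3.44123644e-01 4.23153330e-01 2.67690440e-01 1.41226749e+00
 1.80432536e-03 2.59512949e+00]
shift [12.13 10.91 -2.02] turn [ 1.215 -0.002 -0.003]
[-1.92700076  0.0034619  -0.00233177] [ 1.21458823 -0.002115   -0.00314007]
```

```bash
python3 -m handwheel '[[[-0.12,0,0],[0,2,-0.4],6],[[-0.24,0,0],[0,4,-0.8],6],[[-0.36,0,0],[1,6,-1.2],6],[[-0.48,0,0],[2,8,-1.6],6],[[-0.6,0,0],[4,10,-2],6],[[-0.72,0,0],[6,10.9,-2],6],[[-0.84,0,0],[8,10.9,-2],6],[[-0.96,0,0],[10,10.9,-2],6],[[-1.08,0,0],[12,10.9,-2],6],[[-1.2,0,0],[12.1,10.9,-2],6]]' && python3 -m handwheel '[[[-0.12,0,0],[0,0,0],6],[[-0.24,0,0],[0,0,0],6],[[-0.36,0,0],[0,0,0],6],[[-0.48,0,0],[0,0,0],6],[[-0.6,0,0],[0,0,0],6],[[-0.72,0,0],[0,0,0],6],[[-0.72,0,0],[0,0,0],6],[[-0.72,0,0],[0,0,0],6]]'
python3 - <<'E'
from workcell import arm
from h import *
o=arm.get_obs();print(o["qpos"])
show(o,[.612,.297,.013],-.324+np.pi/2)
s=arm.snapshot("scene");t=arm.snapshot("top")
a=cv2.resize(s["image"][80:230,370:520],None,fx=3,fy=3,interpolation=cv2.INTER_CUBIC)
b=cv2.resize(t["image"][170:270,150:250],(450,450),interpolation=cv2.INTER_CUBIC)[:, :350]
cv2.imwrite("pics/c.png",np.hstack([a,b]))
E
```

```text
clock: 4.0
ee_pos: [0.6074, 0.2967, 0.1146]
tool_rot: [2.817, 1.565, -2.94]
ft_force: [-2.1, -0.7, -1.4]
finger_gap: 0.0597
clock: 4.67
ee_pos: [0.6074, 0.2966, 0.1144]
tool_rot: [2.114, 1.565, -2.926]
ft_force: [-0.8, 0.2, 1.1]
finger_gap: 0.0595
[0.4536665  0.66611424 0.34150685 1.25216546 0.00144922 0.78148612]
shift [10.14 -0.48  0.21] turn [-0.004 -0.003 -0.005]
```

View pics/c.png

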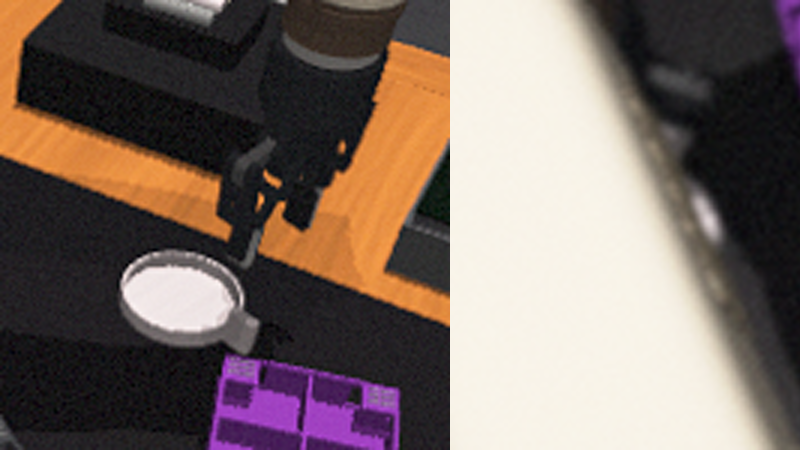

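The gripper hangs over the lug (scene crop (240,330)) with nothing in the way, so I'll descend and grip.

```bash
python3 -m handwheel '[[[0,0,0],[2,-0.4,0.2],6],[[0,0,0],[4,-0.5,0.2],6],[[0,0,0],[6,-0.5,0.2],6],[[0,0,0],[7.5,-0.5,0.2],6],[[0,0,0],[9,-0.5,0.2],6],[[0,0,0],[10.1,-0.5,0.2],6],[[0,0,0],[10.1,-0.5,0.2],6]]' && python3 -m handwheel '[[[0,0,0],[0,0,0],0],[[0,0,0],[0,0,0],0],[[0,0,0],[0,0,0],0],[[0,0,0],[0,0,0],0],[[0,0,0],[0,0,0],0],[[0,0,0],[0,0,0],0],[[0,0,0],[0,0,0],0],[[0,0,0],[0,0,0],0]]' 100
```

```text
clock: 5.35
ee_pos: [0.6102, 0.2959, 0.0102]
tool_rot: [2.228, 1.559, -2.813]
ft_force: [-1.4, -0.5, -0.7]
finger_gap: 0.0602
clock: 6.02
ee_pos: [0.6113, 0.2964, 0.0118]
tool_rot: [2.15, 1.562, -2.89]
ft_force: [-0.2, 0.1, 5.7]
finger_gap: 0.0087
```

```bash
python3 -m handwheel '[[[0,0,0],[-1,0,0],0],[[0,0,0],[-2,0,0],0],[[0,0,0],[-3,0,0],0],[[0,0,0],[-3.5,0,0],0],[[0,0,0],[-3.5,0,0],0]]'
python3 - <<'E'
from workcell import arm
from h import *
o=arm.get_obs()
show(o,[.554,.169,.047],.6+np.pi/2)
s=arm.snapshot("scene")
a=cv2.resize(s["image"][80:230,370:520],None,fx=3,fy=3,interpolation=cv2.INTER_CUBIC)
cv2.imwrite("pics/d.png",a)
E
```

```text
clock: 6.43
ee_pos: [0.6128, 0.2971, 0.0491]
tool_rot: [2.028, 1.566, -3.013]
ft_force: [-1.4, 0.5, -0.2]
finger_gap: 0.0078
shift [  0.25   1.43 -14.02] turn [-0.928  0.    -0.005]
```

View pics/d.png

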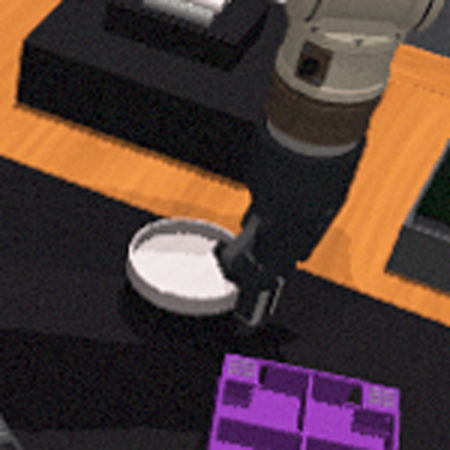

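The dish is lifted and nearly level (dish at (185,265), gripped at its lug). I'll carry it over.

```bash
python3 -m handwheel '[[[-0.12,0,0],[0,0.1,-1],0],[[-0.24,0,0],[0,0.3,-3],0],[[-0.36,0,0],[0,0.5,-5],0],[[-0.48,0,0],[0,0.7,-7],0],[[-0.6,0,0],[0,0.9,-9],0],[[-0.72,0,0],[0,1.1,-11],0],[[-0.84,0,0],[0,1.3,-12.5],0],[[-0.93,0,0],[0,1.4,-13.5],0],[[-0.93,0,0],[0,1.4,-14],0],[[-0.93,0,0],[0,1.4,-14],0]]' && python3 - <<'E'
from workcell import arm
from h import *
o=arm.get_obs()
show(o,[.554,.169,.013],.6+np.pi/2)
p=arm.snapshot("top");s=arm.snapshot("scene")
for q,n in((p,"top"),(s,"scene")):
  for t in("dish",):
    for d in arm.cut_out(q,t):
        v,u=np.nonzero(d["pixels"]); print(n,round(d["score"],2),px2w(q,u.mean(),v.mean(),.045).round(3),d["rect"])
a=cv2.resize(s["image"][120:300,300:480],None,fx=3,fy=3,interpolation=cv2.INTER_CUBIC)
cv2.imwrite("pics/e.png",a)
E
```

```text
clock: 7.32
ee_pos: [0.5532, 0.1677, 0.0482]
tool_rot: [1.198, 1.563, -2.916]
ft_force: [-0.6, 0.2, -0.8]
finger_gap: 0.0084
shift [ 3.52 -0.17  0.05] turn [-0.002  0.003 -0.007]
top 0.64 [0.506 0.109 0.045] [254.4, 221.5, 23.1, 35.5]
scene 0.86 [0.501 0.134 0.045] [353.4, 190.3, 53.1, 34.2]
scene 0.59 [0.189 0.269 0.045] [269.8, 97.9, 49.9, 50.9]
scene 0.27 [ 0.516 -0.012  0.045] [311.2, 217.0, 82.9, 72.1]
```

View pics/e.png

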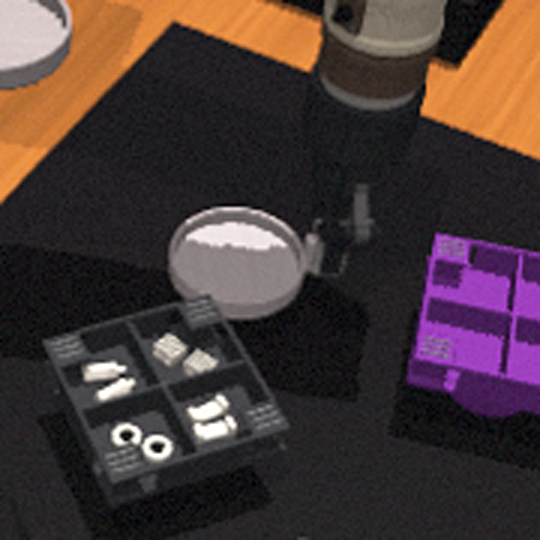

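Dish centre measures (0.501, 0.134), as intended, and it clears the tray. I'll lower it.

```bash
python3 -m handwheel '[[[0,0,0],[1.2,-0.1,0],0],[[0,0,0],[2.2,-0.2,0],0],[[0,0,0],[3,-0.2,0],0],[[0,0,0],[3.3,-0.2,0],0],[[0,0,0],[3.5,-0.2,0],0],[[0,0,0],[3.6,-0.2,0],0],[[0,0,0],[3.6,-0.2,0],0]]' && python3 - <<'E'
from workcell import arm
from h import *
o=arm.get_obs()
show(o,[.5564,.149,.013],.6+np.pi/2)
E
```

```text
clock: 8.1
ee_pos: [0.5557, 0.1706, 0.0124]
tool_rot: [1.125, 1.565, -2.986]
ft_force: [0.7, 0.8, -0.7]
finger_gap: 0.0085
shift [-0.06  1.16 -1.83] turn [ 0.001  0.003 -0.006]
```

```bash
python3 -m handwheel '[[[0,0,0],[0.1,0.3,-0.4],0],[[0,0,0],[0.1,0.6,-0.9],0],[[0,0,0],[0.1,0.9,-1.4],0],[[0,0,0],[0.1,1.15,-1.8],0],[[0,0,0],[0.1,1.15,-1.8],0],[[0,0,0],[0.1,1.15,-1.8],2],[[0,0,0],[0.1,1.15,-1.8],4],[[0,0,0],[0.1,1.15,-1.8],4],[[0,0,0],[0.1,1.15,-1.8],4],[[0,0,0],[0.1,1.15,-1.8],4]]' && python3 -m handwheel '[[[0,0,0],[-1.5,0,0],4],[[0,0,0],[-4,0,0],4],[[0,0,0],[-8,0,0],3],[[0,0,0],[-12,0,0],0],[[0,0,0],[-14,-3,0],0],[[0,0,0],[-14,-7,0],0],[[0,0,0],[-14,-11,0],0],[[0,0,0],[-14,-11,0],0]]' 30
python3 - <<'E'
from workcell import arm
from h import *
p=arm.snapshot("top");s=arm.snapshot("scene")
for q,n in((p,"top"),(s,"scene")):
  for t,z in(("dish",.01),("tray",.06)):
    for d in arm.cut_out(q,t):
        v,u=np.nonzero(d["pixels"]); print(n,t,round(d["score"],2),px2w(q,u.mean(),v.mean(),z).round(3),d["rect"])
a=cv2.resize(s["image"][140:290,300:440],None,fx=2.8,fy=2.8,interpolation=cv2.INTER_CUBIC)
b=cv2.resize(p["image"][180:285,250:350],(400,420),interpolation=cv2.INTER_CUBIC)
cv2.imwrite("pics/f.png",np.hstack([a,b]))
E
```

```text
clock: 8.93
ee_pos: [0.5563, 0.1495, 0.0113]
tool_rot: [1.125, 1.564, -2.986]
ft_force: [-1.1, -0.2, 0.2]
finger_gap: 0.0402
clock: 9.6
ee_pos: [0.653, 0.2162, 0.1473]
tool_rot: [0.725, 1.567, 2.9]
ft_force: [-0.4, -0.3, -1.4]
finger_gap: -0.0001
top dish 0.94 [0.505 0.111 0.01 ] [249.3, 220.3, 36.8, 37.3]
top dish 0.43 [0.117 0.398 0.01 ] [150.5, 380.3, 11.4, 4.8]
top tray 0.94 [ 0.522 -0.024  0.06 ] [284.8, 196.9, 61.1, 63.7]
top tray 0.84 [0.697 0.151 0.06 ] [229.9, 136.9, 43.8, 55.9]
top tray 0.81 [ 0.425 -0.431  0.06 ] [437.6, 233.9, 64.7, 57.7]
scene dish 0.7 [0.504 0.015 0.01 ] [311.9, 217.3, 83.3, 71.1]
scene dish 0.63 [0.512 0.13  0.01 ] [353.1, 206.5, 54.9, 30.2]
scene dish 0.58 [0.161 0.31  0.01 ] [268.6, 96.6, 52.2, 50.8]
scene tray 0.87 [0.697 0.162 0.06 ] [436.1, 199.1, 68.1, 64.6]
scene tray 0.85 [ 0.521 -0.022  0.06 ] [314.0, 217.7, 80.4, 69.8]
scene tray 0.62 [ 0.422 -0.432  0.06 ] [115.2, 350.3, 109.5, 101.9]
```

View pics/f.png

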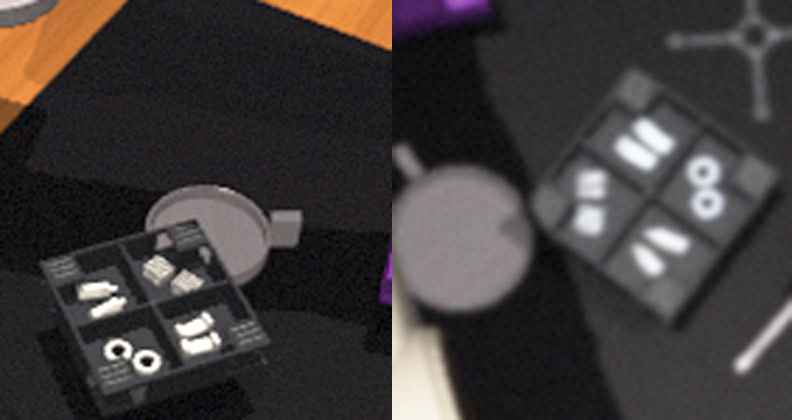

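The dish stands at (0.505, 0.112) on the desk, its rim just under the sink bay's corner, and the tray is undisturbed. Now to go above the pad.

```bash
python3 - <<'E'
from workcell import arm
from h import *
o=arm.get_obs();print(o["qpos"])
show(o,[.512,.046,.116],1.689)
E
```

```text
[ 3.15183709e-01  6.55378183e-01  4.19735030e-01  1.34179667e+00
  9.02192340e-04 -2.86036808e-01]
shift [ 3.64 20.44 -6.  ] turn [ 0.483  0.001 -0.007]
```

```bash
python3 -m handwheel '[[[0.1,0,0],[0,3,-1],0],[[0.2,0,0],[0,6.5,-2],0],[[0.3,0,0],[0,10,-3],0],[[0.4,0,0],[1,13.5,-4],0],[[0.48,0,0],[2,17,-5],0],[[0.48,0,0],[3,20,-6],0],[[0.48,0,0],[3.6,20.4,-6],0],[[0.48,0,0],[3.6,20.4,-6],0],[[0.48,0,0],[3.6,20.4,-6],0]]'
python3 - <<'E'
from workcell import arm
from h import *
o=arm.get_obs();print(o["qpos"])
show(o,[.512,.046,.086],1.689)
g=1.689;n=np.array([np.cos(g),np.sin(g),0]);c=np.array([.5202,-.0228,0])+.032*n;ax=np.cross([0,0,1],n)
P0=np.array([.512,.046,.085]);D=min((down(g),down(g+np.pi)),key=lambda d:(tool(o).inv()*d).magnitude())
for t in np.arange(0,.71,.1):
    Q=R.from_rotvec(ax*t);P=c+Q.apply(P0-c);m=D.inv().apply(P-P0)*100;print(t.round(1),m.round(2),(D.inv()*Q*D).as_rotvec().round(3),P.round(3))
E
```

```text
clock: 10.65
ee_pos: [0.5124, 0.0461, 0.1176]
tool_rot: [1.579, 1.566, -3.013]
ft_force: [0.4, -0.1, 1.0]
finger_gap: -0.0002
[ 8.98562931e-02  3.58305908e-01 -1.63640573e-01  1.05330279e+00
 -1.71709053e-04 -3.05024165e-02]
shift [ 3.16  0.03 -0.01] turn [ 0.002 -0.    -0.004]
0.0 [0. 0. 0.] [0. 0. 0.] [0.512 0.046 0.085]
0.1 [0.41 0.   0.83] [-0.   0.1 -0. ] [0.511 0.054 0.081]
0.2 [0.91 0.   1.61] [ 0.   0.2 -0. ] [0.51  0.062 0.076]
0.3 [ 1.48 -0.    2.35] [-0.   0.3  0. ] [0.509 0.069 0.07 ]
0.4 [ 2.12 -0.    3.02] [0.  0.4 0. ] [0.508 0.076 0.064]
0.5 [ 2.83 -0.    3.62] [0.  0.5 0. ] [0.508 0.082 0.057]
0.6 [3.59 0.   4.15] [-0.   0.6  0. ] [0.507 0.087 0.049]
0.7 [ 4.4 -0.   4.6] [-0.   0.7 -0. ] [0.507 0.092 0.041]
```

```bash
python3 -m handwheel '[[[0,0,0],[1.2,0,0],0],[[0,0,0],[2.2,0,0],0],[[0,0,0],[2.8,0,0],0],[[0,0,0],[3.1,0,0],0],[[0,0,0],[3.2,0,0],0],[[0,0,0],[3.2,0,0],0]]'
```

```text
clock: 11.15
ee_pos: [0.5126, 0.047, 0.086]
tool_rot: [1.391, 1.566, 3.083]
ft_force: [-1.3, 0.0, 4.5]
finger_gap: -0.0002
```

Contact at TCP z 0.086, with 4.5 N. Now I'll tip the tray along the arc about the pivot.

```bash
python3 -m handwheel '[[[0,0.08,0],[0.4,0,0.6],0],[[0,0.16,0],[0.8,0,1.3],0],[[0,0.24,0],[1.25,0,1.9],0],[[0,0.32,0],[1.7,0,2.5],0],[[0,0.4,0],[2.2,0,3.0],0],[[0,0.47,0],[2.7,0,3.45],0],[[0,0.53,0],[3.15,0,3.8],0],[[0,0.56,0],[3.4,0,3.95],0],[[0,0.56,0],[3.4,0,3.95],0],[[0,0.56,0],[3.4,0,3.95],0]]'
python3 - <<'E'
from workcell import arm
from h import *
s=arm.snapshot("scene")
print([(round(d["score"],2),d["rect"]) for d in arm.cut_out(s,"sink1_mid")])
cv2.imwrite("pics/g.png",cv2.resize(s["image"][140:290,290:440],None,fx=3,fy=3,interpolation=cv2.INTER_CUBIC))
E
```

```text
clock: 11.98
ee_pos: [0.508, 0.0873, 0.0517]
tool_rot: [3.133, 1.013, -1.455]
ft_force: [0.7, 3.4, 2.3]
finger_gap: -0.0002
[]
```

View pics/g.png

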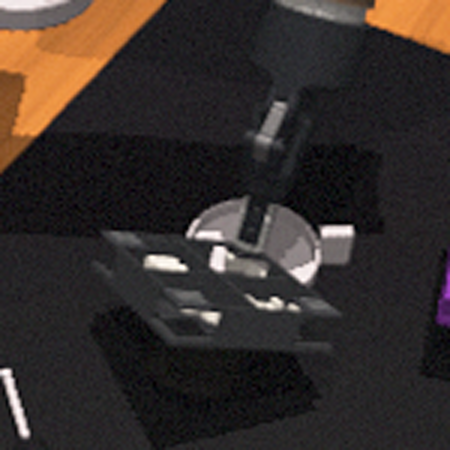

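The tray is tipped about 0.55 rad over the dish, and it's unclear whether the sinks are out. I'll hold briefly, then return along the arc.

```bash
python3 -m handwheel '[[[0,0.04,0],[0.27,0,0.1],0],[[0,0.04,0],[0.27,0,0.1],0],[[0,0.04,0],[0.27,0,0.1],0],[[0,0.04,0],[0.27,0,0.1],0],[[0,0.04,0],[0.27,0,0.1],0]]'
python3 - <<'E'
from workcell import arm
from h import *
o=arm.get_obs();T=tool(o)
g=1.689;n=np.array([np.cos(g),np.sin(g),0]);c=np.array([.5202,-.0228,0])+.032*n;ax=np.cross([0,0,1],n)
D=min((down(g),down(g+np.pi)),key=lambda d:(T.inv()*d).magnitude());P0=np.array([.5125,.0465,.086])
for t in [.5,.4,.3,.2,.1,0]:
    Q=R.from_rotvec(ax*t);m=move(o,c+Q.apply(P0-c),Q*D);print(t,m[0].round(2),m[1].round(3))
print("up",move(o,P0+[0,0,.05],D))
E
```

```text
clock: 12.5
ee_pos: [0.509, 0.0858, 0.0505]
tool_rot: [3.14, 0.975, -1.452]
ft_force: [-0.4, 4.0, 2.5]
finger_gap: -0.0001
0.5 [-0.41  0.11 -0.62] [ 0.002 -0.096  0.   ]
0.4 [-0.66  0.12 -1.52] [ 0.002 -0.196  0.   ]
0.3 [-0.81  0.12 -2.45] [ 0.002 -0.296 -0.   ]
0.2 [-0.88  0.12 -3.38] [ 0.002 -0.396 -0.   ]
0.1 [-0.85  0.12 -4.32] [ 0.002 -0.496 -0.   ]
0 [-0.72  0.12 -5.25] [ 0.002 -0.596 -0.   ]
up (array([-4.86184967,  0.12825735, -8.05695291]), array([ 1.98925498e-03, -5.95728642e-01, -3.78089878e-04]))
```

```bash
python3 -m handwheel '[[[0,-0.1,0],[-0.4,0.1,-0.6],0],[[0,-0.17,0],[-0.6,0.1,-1.2],0],[[0,-0.23,0],[-0.7,0.1,-1.8],0],[[0,-0.3,0],[-0.8,0.1,-2.4],0],[[0,-0.36,0],[-0.85,0.1,-3],0],[[0,-0.43,0],[-0.87,0.1,-3.6],0],[[0,-0.48,0],[-0.87,0.1,-4.2],0],[[0,-0.54,0],[-0.8,0.1,-4.7],0],[[0,-0.6,0],[-0.75,0.1,-5.2],0],[[0,-0.6,0],[-0.9,0.1,-5.3],0]]' && python3 -m handwheel '[[[0,0,0],[-1,0,0],0],[[0,0,0],[-3,0,0],0],[[0,0,0],[-6,0,0],0],[[0,0,0],[-8,0,0],0],[[0,0,0],[-9,0,0],0],[[0,0,0],[-9,0,0],0]]'
python3 - <<'E'
from workcell import arm
from h import *
s=arm.snapshot("scene")
cv2.imwrite("pics/i.png",cv2.resize(s["image"][140:290,290:440],None,fx=3.4,fy=3.4,interpolation=cv2.INTER_CUBIC))
E
```

```text
clock: 13.33
ee_pos: [0.5127, 0.0436, 0.0884]
tool_rot: [0.119, 1.567, 1.804]
ft_force: [-0.0, -0.9, -0.1]
finger_gap: -0.0001
clock: 13.83
ee_pos: [0.5141, 0.0438, 0.181]
tool_rot: [-0.989, 1.566, 0.697]
ft_force: [0.7, 0.3, -0.9]
finger_gap: 0.0003
```

View pics/i.png

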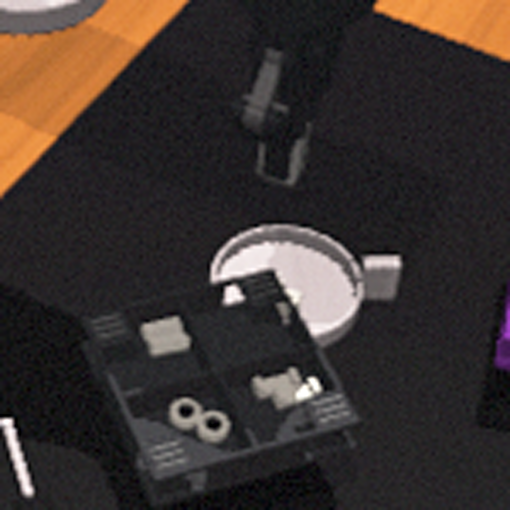

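```bash
python3 - <<'E'
from workcell import arm
from h import *
o=arm.get_obs()
print(move(o,[.35,-.28,.25],tool(o)))
E
```

```text
(array([ -7.20875232,  19.91347347, -30.25397268]), array([0., 0., 0.]))
```

```bash
python3 -m handwheel '[[[0,0,0],[-3,1,-1],0],[[0,0,0],[-5,3,-4],0],[[0,0,0],[-7,5,-7],0],[[0,0,0],[-7,7,-10],0],[[0,0,0],[-7,9,-13],0],[[0,0,0],[-7,11,-16],0],[[0,0,0],[-7,13,-19],0],[[0,0,0],[-7,15,-22],0],[[0,0,0],[-7,17,-26],0],[[0,0,0],[-7,19.5,-29.5],0]]'
python3 - <<'E'
from workcell import arm
from h import *
p=arm.snapshot("top");s=arm.snapshot("scene")
for q,n in((p,"top"),(s,"scene")):
  for t,z in(("sink1_mid",.01),("dish",.01),("tray",.06)):
    for d in arm.cut_out(q,t):
        v,u=np.nonzero(d["pixels"]); print(n,t,round(d["score"],2),px2w(q,u.mean(),v.mean(),z).round(3),[round(k) for k in d["rect"]])
a=cv2.resize(s["image"][190:290,310:420],(440,400),interpolation=cv2.INTER_CUBIC)
b=cv2.resize(p["image"][185:275,245:345],(360,324),interpolation=cv2.INTER_CUBIC)
b=np.vstack([b,np.zeros((76,360,3),np.uint8)])
c=np.hstack([a,b]);c=np.clip(c.astype(float)*1.3,0,255).astype(np.uint8)
cv2.imwrite("pics/j.png",c)
E
```

```text
clock: 14.72
ee_pos: [0.354, -0.2691, 0.246]
tool_rot: [0.215, 1.566, 1.902]
ft_force: [0.5, -1.4, -0.4]
finger_gap: 0.0001
top dish 0.95 [0.505 0.112 0.01 ] [251, 218, 37, 40]
top dish 0.81 [0.165 0.309 0.01 ] [152, 336, 66, 56]
top tray 0.61 [ 0.523 -0.026  0.06 ] [286, 197, 60, 67]
scene sink1_mid 0.66 [0.504 0.012 0.01 ] [313, 217, 80, 71]
scene dish 0.67 [0.509 0.13  0.01 ] [351, 207, 58, 31]
scene dish 0.6 [0.161 0.311 0.01 ] [270, 98, 52, 47]
scene tray 0.96 [ 0.522 -0.026  0.06 ] [317, 222, 77, 63]
scene tray 0.86 [ 0.423 -0.432  0.06 ] [116, 349, 108, 103]
scene tray 0.71 [0.697 0.162 0.06 ] [437, 199, 66, 64]
```

View pics/j.png

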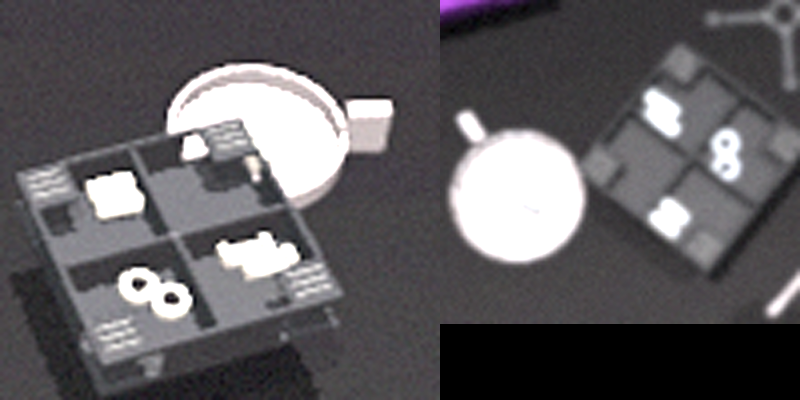

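The bay is empty in the top view and the other parts are in their own bays. The dish's inside is saturated, so I'll average frames and stretch its contrast.

```bash
python3 - <<'E'
from workcell import arm
from h import *
P=[arm.snapshot("top") for _ in range(6)];S=[arm.snapshot("scene") for _ in range(6)]
f=lambda L:np.mean([x["image"] for x in L],0).mean(2)
t=f(P);s=f(S)
a=t[215:262,246:293];b=s[203:243,348:412]
st=lambda m:np.clip((m-np.percentile(m,40))/(m.max()-np.percentile(m,40))*255,0,255).astype(np.uint8)
print(a.max(),np.percentile(a,[5,50,75,95]),w2px(P[0],[.505,.112,.003]),w2px(S[0],[[.505,.112,.003],[.51,.064,.054]]))
cv2.imwrite("pics/k.png",np.hstack([cv2.resize(st(a),(390,400),interpolation=cv2.INTER_CUBIC),cv2.resize(np.clip((b-30)*1.15,0,255).astype(np.uint8),(410,400),interpolation=cv2.INTER_CUBIC)]))
E
```

```text
249.2222222222222 [ 46.77777778 130.88888889 242.66666667 245.08888889] [[266.4498981  238.91893817]] [[374.51752124 225.98228056]
 [368.63562003 225.18007819]]
```

View pics/k.png

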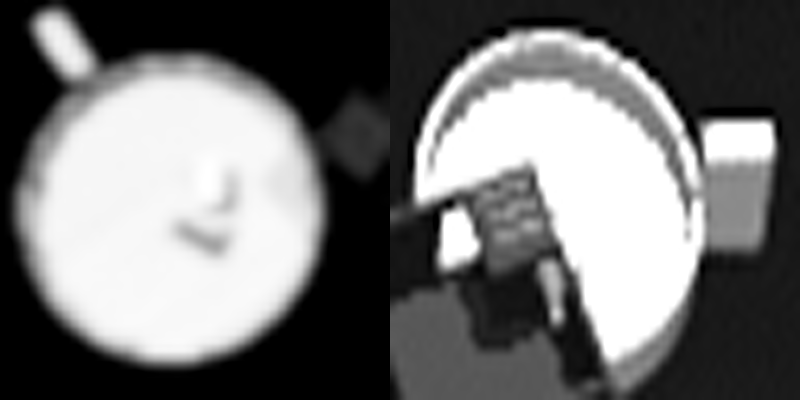

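The dish shows shadowed objects near (205,215). The light spot in the gap (scene px (373,232)) was there before the tip too, so it's the dish seen through the gap. I'll check numerically that there are two objects.

```bash
python3 - <<'E'
from workcell import arm
from h import *
P=[arm.snapshot("top") for _ in range(20)];S=[arm.snapshot("scene") for _ in range(20)]
t=np.mean([x["image"] for x in P],0).mean(2);s=np.mean([x["image"] for x in S],0).mean(2)
print("top v230-247,u262-284");print(t[230:248,262:285].round().astype(int))
print("scene v218-240,u352-384");print(s[218:240,352:384].round().astype(int))
# old view f.png scene crop back to native
f=cv2.imread("pics/f.png")[:, :392];o=cv2.resize(f,(140,150),interpolation=cv2.INTER_AREA).mean(2)
print("before");print(o[78:100,52:84].round().astype(int))
q=P[0]
for n,X in(("spout",[.51,.064,.054]),("padtop",[.512,.046,.078])):print(n,w2px(P[0],X),w2px(S[0],X))
E
```

```text
top v230-247,u262-284
[[243 243 243 243 244 244 244 244 244 244 244 244 244 244 245 244 242 236
  222 186 135  94  90]
 [243 244 243 244 244 244 244 244 244 244 244 244 244 245 245 245 244 241
  230 202 162 117  97]
 [244 244 244 244 244 244 244 244 245 245 245 245 245 245 245 245 244 242
  234 216 184 137 103]
 [243 244 244 244 243 243 244 245 247 247 246 244 244 245 245 245 243 240
  233 224 202 160 111]
 [244 244 243 243 243 243 243 245 248 249 245 239 240 244 244 243 240 235
  231 227 214 174 118]
 [243 243 243 243 243 242 242 245 249 249 242 229 231 241 243 241 236 232
  231 228 216 181 126]
 [243 243 243 243 243 243 242 245 249 249 240 221 223 239 243 240 234 231
  231 228 217 188 141]
 [243 243 243 244 244 244 243 245 249 248 239 217 220 238 243 241 236 233
  231 229 220 198 159]
 [243 243 244 244 245 244 244 244 245 242 230 207 219 238 244 243 240 236
  233 230 225 208 170]
 [244 244 245 244 244 243 242 241 236 228 215 208 226 240 245 245 243 240
  237 233 230 218 178]
 [244 245 244 243 240 234 233 236 235 232 230 231 237 243 245 246 245 244
  241 237 233 222 181]
 [245 245 2
[... 5986 characters left out ...]
7  28  29  30  59  99 127 137 136]
 [161 170 201 213 207 195 182 193 200 159  81  33  42 111 105  47  50  62
   66  70  73  52  32  28  27  29  27  46  74 109 135 139]
 [162 145 155 188 203 194 220 214 161 118  65  44 112 176 179 137 100  78
   69  74  75  59  30  30  33  34  29  28  53  92 126 139]
 [147 156 142 152 189 197 190 156 118  94  74 125 178 187 185 175 189 160
   79  69  73  70  55  35  28  28  30  26  43  75  99 113]
 [103 128 145 147 160 158 130 115  95  83 135 182 187 200 187 195 209 203
  166 121  95  76  71  52  30  28  33  26  42  55  70  95]]
spout [[282.26522886 233.64342791]] [[368.63562003 225.18007819]]
padtop [[288.37883863 231.1690185 ]] [[366.48026511 223.28879073]]
```

The numbers suggest two touching objects but don't settle it. I'll put the arm back where its shadow covered the dish, which removes the saturation, and look again there.

```bash
python3 - <<'E'
from workcell import arm
from h import *
o=arm.get_obs();print(move(o,[.653,.216,.20],tool(o))[0].round(1),o["clock"],o["qpos"][5])
p=arm.snapshot("top");s=arm.snapshot("scene")
for uv in((373,231),(373,234),(358,226)):
    X=px2w(s,*uv,.003);print(uv,X,w2px(p,X))
for uv in((270.5,236),(270,241)):
    X=px2w(p,*uv,.012);print(uv,X,w2px(s,X))
E
```

```text
[  5.  -35.1  44.7] 17.7167 -0.7639175689395283
(373, 231) [0.50910298 0.09676302 0.003     ] [[271.92242774 237.43061774]]
(373, 234) [0.51322647 0.08888562 0.003     ] [[274.75421963 235.95566304]]
(358, 226) [0.47349791 0.09174494 0.003     ] [[273.63731221 250.02609023]]
(270.5, 236) [0.51153111 0.09985521 0.012     ] [[375.0210325  227.90848881]]
(270, 241) [0.49746933 0.10113593 0.012     ] [[369.70825857 225.00589315]]
```

```bash
python3 -m handwheel '[[[0,0,0],[0,-3,3],0],[[0,0,0],[0,-6,6.5],0],[[0,0,0],[0,-9,10],0],[[0,0,0],[0,-12,13.5],0],[[0,0,0],[0,-15,17],0],[[0,0,0],[0,-18,20.5],0],[[0,0,0],[0,-21,24],0],[[0,0,0],[0,-23,27],0],[[0,0,0],[0,-25,30],0],[[0,0,0],[0,-27,33],0]]' && python3 - <<'E'
from workcell import arm
from h import *
o=arm.get_obs();print(move(o,[.653,.216,.16],tool(o))[0].round(1))
E
```

```text
clock: 18.65
ee_pos: [0.5816, 0.0835, 0.2492]
tool_rot: [-0.461, 1.568, 1.225]
ft_force: [0.2, -0.5, -0.2]
finger_gap: 0.0004
[ 9.  -8.6 12.3]
```

```bash
python3 -m handwheel '[[[0,0,0],[1,-2,3],0],[[0,0,0],[3,-4,6],0],[[0,0,0],[5,-6,9],0],[[0,0,0],[7,-8,12],0],[[0,0,0],[9,-8.6,12.3],0],[[0,0,0],[9,-8.6,12.3],0]]' && python3 - <<'E'
from workcell import arm
from h import *
P=[arm.snapshot("top") for _ in range(20)]
t=np.mean([x["image"] for x in P],0).mean(2)
for d in arm.cut_out(P[-1],"sink1_mid"): print(d["score"],d["rect"])
print("top v229-248,u260-284");print("\n".join(" ".join("%3d"%x for x in r) for r in t[229:249,260:285]))
# sub-pixel bay check: mean floor of sink bay vs standoff bay
E
```

```text
clock: 19.15
ee_pos: [0.651, 0.2178, 0.1528]
tool_rot: [1.422, 1.563, 3.111]
ft_force: [-1.9, -0.3, -1.8]
finger_gap: 0.0001
top v229-248,u260-284
137 138 137 136 137 137 137 137 137 137 138 139 139 139 139 137 137 131 122 114 104  83  50  31  43
137 137 136 137 137 139 138 137 138 138 138 138 138 138 138 139 139 138 133 123 112  92  61  41  49
136 137 137 137 137 137 138 137 138 138 138 139 138 139 139 140 140 140 138 131 118  98  72  50  49
137 137 138 136 138 137 138 138 138 140 142 144 144 142 141 140 141 140 138 131 118 101  80  58  47
137 137 137 138 137 137 137 137 137 144 152 155 154 147 141 140 140 138 134 124 111 100  87  66  47
137 136 137 136 137 137 136 134 135 145 160 165 160 149 142 140 139 135 125 113 104 100  92  74  50
136 136 137 137 137 136 136 134 133 145 163 169 161 147 140 140 137 127 114 105 101 100  94  79  55
137 137 136 135 136 135 136 135 134 145 164 169 160 147 140 139 136 124 110 102 101 100  95  85  64
136 137 135 136 136 138 137 135 135 146 163 168 158 144 139 138 136 127 113 105 101 100  96  88  69
136 135 136 137 137 138 138 139 141 149 158 157 148 1
[... 346 characters left out ...]

138 139 139 138 136 131 125 121 122 128 134 138 138 136 137 140 141 141 140 140 138 134 125 111  87
139 138 138 138 137 133 130 125 121 121 124 127 129 131 136 139 140 140 140 139 139 136 128 110  80
137 138 138 137 138 137 136 133 130 125 123 124 127 132 137 140 139 139 138 138 138 135 128 107  72
138 137 137 138 138 138 139 138 136 134 131 131 132 136 137 139 138 138 139 140 138 133 122  99  64
137 138 138 137 138 138 138 138 139 138 138 136 136 137 138 138 138 139 140 140 136 130 114  86  52
138 138 138 138 138 139 138 140 140 140 139 138 137 138 137 138 139 140 139 137 131 123 104  72  40
139 138 138 138 138 139 140 140 140 139 139 138 137 137 139 139 140 140 138 132 125 113  87  54  30
```

The unsaturated view shows two touching pieces, about 10 x 16 mm each seen from above and lying at right angles. Together they span about 25 mm, too long for one sink. The scene view shows the bay floor empty, including under the pad. Handing in.

```bash
python3 -c "
from workcell import arm
print(arm.hand_in(), arm.get_obs()['clock'])"
```

```text
the job is handed in; nothing more can be done
the job is handed in; nothing more can be done
```

I lifted the small dish by its lug and set it down beyond the heat sinks' corner. Then I slid it in under the corner, to centre (0.505, 0.112), and released it. One gentle press on the pad (about 4–5 N) tipped the tray to about 0.55–0.6 rad. I followed it back until it was level, and handed in at about 20 s with the arm clear.

**Heat sinks:** in the last checks their bay was empty in both views. The dish held two touching shapes of heat-sink size. I judged that there were two from averaged pixel values, because the network found no heat sinks in the dish and my 12 picture views were used up.

**Other parts:** in the last picture of the whole tray, the standoffs, spacers and clips were in their own bays and the tray was level. It had crept about 3 mm at most. I saw no sign that the driver, bracket, jar or box had moved and the arm did not go near them, but I did not measure them again at the end.

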